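Build up a kiln load on the blue board

TASK

Build up the kiln load on the blue board, setting the fired clay down gently: first the terracotta cup upright on the red spot in the middle, then the two props upright, the round one on the round yellow mark and the square one on the square white mark. Then lay the long pale shelf on top of both props, green spot up, centred over the board and running in line with it, and last stand the clay owl upright on the shelf's green spot. Leave the amber jar and the white mug where they are.

Things in the scene. Friction and masses are not known exactly. Their poses are not given: they have to be found in the camera images.
- board: Fixed blue-painted board, 230 (its x) x 100 (its y) x 15 mm thick, lying on the table. Origin: centre of its underside; z up. A flat painted red spot, 60 mm across, lies in the middle of its top, 15 mm above the origin. The round and the square mark lie on its long centre line, 75 mm either side of the middle; which is at which end varies, and the board may lie left or right of the robot.
- round_mark: Flat yellow disc painted on the board, 46 mm across. Origin: its centre, on the board's top face. Target of the round prop.
- square_mark: Flat white square painted on the board, 46 x 46 mm. Origin: its centre, on the board's top face, sides along the board's. Target of the square prop.
- shelf: Loose pale plain kiln shelf, a bar 190 (its x) x 50 (its y) x 15 mm thick, about 0.26 kg, lying flat on the table. Origin: centre of its underside, z up. A flat painted green spot, 44 mm across, marks the middle of its top face, 15 mm above the origin. Grip it across the 50 mm width at its middle.
- round_prop: Loose cream upright cylinder, 34 mm in diameter, 60 mm high, yellow band and yellow top, about 0.11 kg. Origin: centre of its underside; z up.
- square_prop: Loose grey upright square post, 34 x 34 mm (sides along its x and y), 60 mm high, white band and white top, about 0.14 kg. Origin: centre of its underside; z up.
- cup: Loose terracotta beaker without handle, straight round wall 46 mm across at the foot and 48 mm at the rim, 40 mm high, wall 4 mm, open at the top, about 0.07 kg, standing upright. Origin: centre of its underside; z up. It fits under the shelf with 20 mm to spare.
- owl: Loose terracotta owl figure, round body 38 mm across from 12 to 46 mm height, foot 42 mm across, 66 mm high (71 with the ears), blue wings, white eyes, about 0.09 kg, standing upright. Origin: centre of its underside; z up; its face looks along its -x.
- jar: Bystander: amber glass jar with black lid, 56 mm across, 70 mm high, beyond the ware. Origin: centre of its underside. Not to be moved.
- mug: Bystander: white mug, 72 mm across with a handle at its +y, 75 mm high, beyond the ware. Origin: centre of its underside. Not to be moved.
Not all that is in view belongs to the job. Leave any purple look-alike of the cup alone.

How it is judged (in metres and radians):
On the way, in this order (a step that is already met when the one before it is completed fails the run):
1. the cup stands released on the red spot of the board (horizontal distance between cup and board below 0.012 m and z of cup in the frame of board between 0.01 and 0.02 m and angle between cup's own z axis and vertical below 0.08 rad and linear speed of cup below 0.02 m/s and contact force between cup and the fingers below 0.2 N), for 0.2 s.
2. both props stand released on their own marks (horizontal distance between cup and board below 0.012 m and z of cup in the frame of board between 0.01 and 0.02 m and angle between each of cup, round_prop, square_prop's own z axis and vertical below 0.08 rad and horizontal distance between round_prop and round_mark below 0.012 m and z of round_prop in the frame of board between 0.01 and 0.02 m and horizontal distance between square_prop and square_mark below 0.012 m and z of square_prop in the frame of board between 0.01 and 0.02 m and linear speed of each of round_prop, square_prop below 0.02 m/s and contact force between each of round_prop, square_prop and the fingers below 0.2 N), for 0.2 s.
3. the shelf lies released across both props, over the cup (horizontal distance between cup and board below 0.012 m and z of cup in the frame of board between 0.01 and 0.02 m and angle between each of cup, round_prop, square_prop, shelf's own z axis and vertical below 0.08 rad and horizontal distance between round_prop and round_mark below 0.012 m and z of round_prop in the frame of board between 0.01 and 0.02 m and horizontal distance between square_prop and square_mark below 0.012 m and z of square_prop in the frame of board between 0.01 and 0.02 m and horizontal distance between shelf and board below 0.015 m and z of shelf in the frame of board between 0.07 and 0.08 m and angle between the x axis of shelf and the x axis of board, either way round below 0.15 rad and linear speed of shelf below 0.02 m/s and contact force between shelf and the fingers below 0.2 N), for 0.2 s.
4. the owl stands released on the shelf's green spot (horizontal distance between shelf and board below 0.015 m and z of shelf in the frame of board between 0.07 and 0.08 m and angle between each of shelf, owl's own z axis and vertical below 0.08 rad and angle between the x axis of shelf and the x axis of board, either way round below 0.15 rad and horizontal distance between owl and shelf below 0.012 m and z of owl in the frame of shelf between 0.01 and 0.02 m and linear speed of owl below 0.02 m/s and contact force between owl and the fingers below 0.2 N), for 0.2 s.
At the end, for the whole second after the job is handed in: All released, at rest, upright or level (0.08 rad), heights within 5 mm: cup within 12 mm of the red spot, each prop 12 mm of its mark, shelf on both props, green spot up, 15 mm and 0.15 rad (either way round) of the board's middle and line, owl 12 mm of the shelf's middle (all of step 2 and all of step 4 and linear speed of each of cup, shelf below 0.02 m/s and contact force between each of cup, shelf and the fingers below 0.2 N); the robot touches nothing.
It fails at once if the jar or the mug is pushed more than 20 mm (distance of any of jar, mug from where it was at the start of the episode above 0.02 m).
It fails at once if the cup or the owl is set down hard (over 45 N) (contact force between cup and board above 45 N or contact force between owl and shelf above 45 N).
It fails at once if the cup or the owl is knocked over (angle between any of cup, owl's own z axis and vertical above 0.9 rad).
It also fails if it takes over 112 s, if anything falls off the work surface, if the arm or the gripper's body presses on something with over 40 N, if the wrist force passes 120 N, or if a joint passes its speed limit or range.

ROBOT

A 6-joint arm with a two-finger parallel gripper is mounted at the origin on the work surface. World frame = base frame: x ahead of the robot, y to its left, z up, the work surface at z = 0. Lengths are in m, angles in degrees, forces in N, time in s.
With the tool pointing down it reaches from about 0.3 to 0.75 m from the base axis. Payload 8.5 kg.
Tool frame: the origin (TCP) lies between the finger pads; the fingertips stand 17 mm ahead of it and the grasp point (between the pads) lies 2 mm behind it; z points along the fingers, y is the direction in which the jaws open and shut (so a half turn about z gives the same grasp; the last joint's range is limited). The gripper opens to 85 mm and grips with 20 to 120 N. Pads are 22 mm wide; open, the fingers measure 114 mm over their backs; the gripper's body (76 mm by 85 mm) begins 54 mm behind the grasp point. The pads swing forward as they close: fully open they stand 13 mm farther back than shut.
Start: joints at [53.554, 21.807, 74.336, -0, 83.858, -12.336], TCP at [0.225, 0.502, 0.248] pointing down, gripper open.
Joint ranges: [-178.18, 178.18], [-50.72, 133.34], [12.68, 142.11], [-81.47, 261.47], [9.98, 163.14], [-165.26, 165.26]. Speed limits (degrees/s): [136.94, 136.94, 180, 180, 180, 180].

INTERFACE

Orientations are given as a 3x3 rotation matrix whose columns are the frame's x, y, z axes.
In Python, from rig import readout, eyes, env gives the robot as it stands.
- The arm moves only by the tool arm_command, never from a script. Its argument "rows" is text: rows parted by semicolons, each of 7 numbers parted by spaces: the closure, from 0 (fully open) to 1 (shut), then the shift along the tool's x, y, z in mm, then the turn, a rotation vector about the tool's x, y, z in degrees. In form: grip dx dy dz rx ry rz; .... A call has 1 to 5 rows; each row shifts and turns the commanded pose from where the row before left it, along the tool's axes as they then stand; what a row does not reach is not made up. A row lasts 1/12 s, in which the tool goes at most 41.7 mm and 7.16 degrees, less where a joint would pass 70% of its speed; a pose out of reach is approached as far as the arm can. A call with a gripper value outside its range is refused whole. The fingers move at their own pace and stop on an object; "squeeze" is the grip in N (left out, the last holds). Time passes only in rows, so rows that do not move let the fingers close. It gives the time, the measured TCP pose, the force and the opening at its end, in the units of the state.
- readout.observe(): the state, without advancing time (a new reading comes with each control period).
- eyes.get_image(name): name is "scene" or "top" or "wrist"; returns the picture (400x640x3 uint8, red, green, blue); there is no depth.
- eyes.camera_model(name): a dict with "mtx" (3x3 intrinsics, pixels), "view" (4x4, takes a point from world to camera coordinates). Camera axes: x right, y up, looking along -z (the intrinsics and any distortion apply to the point x, -y, -z); pixel columns grow to the right and rows downward; lengths in m; the calibration is good to about 2 mm. A picture is of the moment at which its call begins: read the wrist's pose just before it. camera_model takes no time and is no camera call; for the wrist camera it gives the pose at the moment of the call.
- env.close_job(): hands the job in, once; it reports no verdict.
The state is a dict: "time_s": time; "q": joint angles; "qvel": joint speeds; "joint_efforts": joint torques, N m; "position": TCP position; "tool_rot": TCP orientation; "ft_force": force on the tool from outside, world axes, zero at the start; "wrist_torque": the same for the moment, N m; "grip_width": finger opening in m.
Only numpy, scipy, OpenCV 4.12 (cv2) and the standard library are available. Lean on these libraries where they do the work, as an engineer would, in place of code of your own. Each camera call takes 0.05 s, during which the arm holds its last target. There are 200 camera calls.

## Working session

There is one attempt and no reset: what is moved stays moved. The work goes in short steps, Python scripts to look and compute and a tool call to move; the robot and the scene stay as the last step left them, time stands still between calls to the robot, and variables do not carry over. Pictures are saved under pics/ and viewed, about 12 in all and at most 16, crops included, and the job is handed in when it is done.

Besides the shell and the picture viewer there is one more tool, called after "Call:" as a command line: name --argument value ..., lists and objects as JSON in quotes. arm_command: Moves the arm, as the interface text tells. Its arguments: {"type":"object","properties":{"rows":{"type":"string"},"squeeze":{"type":"number"}},"required":["rows"]}

```bash
mkdir -p pics; ls
python3 - <<'E'
from rig import readout,eyes
import cv2,numpy as np
s=readout.observe(); print(s['time_s'],s['position'],s['tool_rot'],s['grip_width'])
for n in ("scene","top"):
    im=eyes.get_image(n); cv2.imwrite(f"pics/{n}0.png",im[:,:,::-1]); 
    m=eyes.camera_model(n); print(n,m)
E
```

```text
pics
0.0 [0.22450699 0.50177929 0.24771454] [[-9.12757017e-01  4.08501959e-01 -8.81494759e-04]
 [ 4.08502787e-01  9.12756289e-01 -1.19536721e-03]
 [ 3.16280039e-04 -1.45117287e-03 -9.99998897e-01]] 0.08566023012501009
scene {'mtx': array([[457.04641397,   0.        , 315.79395878],
       [  0.        , 457.04641397, 204.84382921],
       [  0.        ,   0.        ,   1.        ]]), 'view': array([[ 0.71974075,  0.69412909,  0.01257224, -0.42705074],
       [-0.55106821,  0.56019946,  0.61846616,  0.30594369],
       [ 0.42225239, -0.45206346,  0.78571086, -1.23218358],
       [ 0.        ,  0.        ,  0.        ,  1.        ]])}
top {'mtx': array([[390.8088973 ,   0.        , 312.09877854],
       [  0.        , 390.8088973 , 196.85483668],
       [  0.        ,   0.        ,   1.        ]]), 'view': array([[ 6.32299090e-04, -9.99927092e-01,  1.20586406e-02,
        -9.22116538e-03],
       [ 9.89052907e-01,  2.40470534e-03,  1.47541736e-01,
        -5.87538072e-01],
       [-1.47559977e-01,  1.18333430e-02,  9.88982318e-01,
        -7.98240754e-01],
       [ 0.00000000e+00,  0.00000000e+00,  0.00000000e+00,
         1.00000000e+00]])}
```

View pics/top0.png

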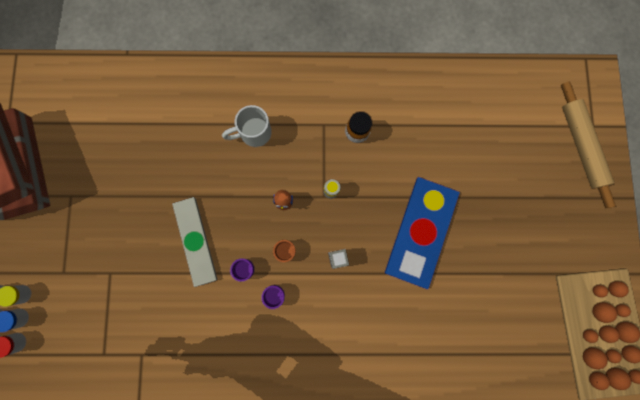

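View pics/scene0.png

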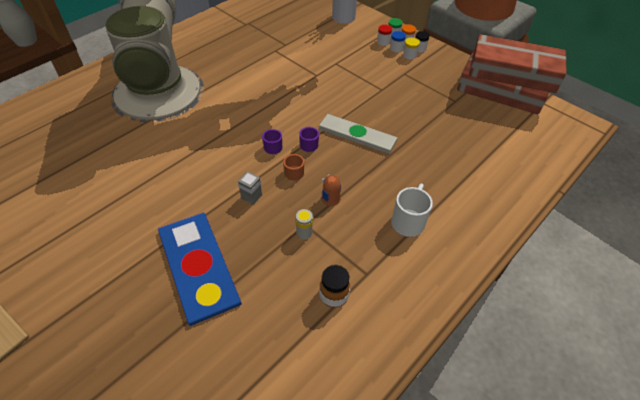

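The cup candidates in the top view are the terracotta beaker at (285,251), purple look-alikes at (242,270) and (273,297), and the terracotta-coloured owl at (283,200). I pick (285,251). The round prop is at (332,187), the square prop at (339,259), the shelf at (194,241), and the board at (424,232) with its yellow mark at the far end.

```bash
cat > h.py <<'E'
from rig import readout,eyes,env
import cv2,numpy as np
def grab(n):
    s=readout.observe(); m=eyes.camera_model(n); im=eyes.get_image(n); return im,m,s
def ray(m,uv,z):
    K,V=m['mtx'],m['view']; d=np.linalg.solve(K,[uv[0],uv[1],1.]); d=np.array([d[0],-d[1],-d[2]])
    R=V[:3,:3]; c=-R.T@V[:3,3]; w=R.T@d; return c+w*(z-c[2])/w[2]
def pix(m,p):
    q=m['view'][:3,:3]@np.array(p,float)+m['view'][:3,3]; a=m['mtx']@[q[0],-q[1],-q[2]]; return a[:2]/a[2]
RNG=dict(red=[((0,180,90),(5,255,255)),((176,180,90),(180,255,255))],yellow=[((24,120,110),(34,255,255))],
 blue=[((105,150,50),(120,255,255))],green=[((50,120,60),(85,255,255))],purple=[((125,100,40),(150,255,255))],
 white=[((0,0,165),(180,28,255))],pale=[((0,0,105),(180,60,255))],terra=[((4,150,40),(11,235,255))])
def blobs(im,c,lo=25,roi=None):
    h=cv2.cvtColor(im,cv2.COLOR_RGB2HSV); k=sum(cv2.inRange(h,a,b) for a,b in RNG[c])
    if roi: t=np.zeros_like(k); x0,y0,x1,y1=roi; t[y0:y1,x0:x1]=1; k=k*t
    cs,_=cv2.findContours(k,cv2.RETR_EXTERNAL,cv2.CHAIN_APPROX_NONE)
    return sorted([x for x in cs if cv2.contourArea(x)>lo],key=cv2.contourArea,reverse=True)
def cen(c): M=cv2.moments(cv2.convexHull(c)); return np.array([M['m10'],M['m01']])/M['m00']
def go(p,jaw=None):
    "remaining shift in tool axes (mm) and rz (deg) to TCP p and jaw-line angle (deg)"
    s=readout.observe(); R=s['tool_rot']; d=R.T@(np.array(p)-s['position'])*1e3
    a=0
    if jaw is not None:
        cur=np.degrees(np.arctan2(R[1,1],R[0,1])); a=(cur-jaw+90)%180-90
    print('t',round(s['time_s'],2),'pos',s['position'].round(4),'w',round(s['grip_width'],4),'F',s['ft_force'].round(1),'shift',d.round(1),'rz',round(a,1),'q6',s['q'][5].round(0))
    return d,a
E
python3 - <<'E'
from h import *
im,m,s=grab("top")
h=cv2.cvtColor(im,cv2.COLOR_RGB2HSV)
for u,v in [(285,243),(276,251),(283,200),(194,225),(339,258),(413,264)]: print((u,v),h[v,u])
for c,z in [('blue',.015),('red',.015),('yellow',.015),('yellow',.06),('white',.015),('white',.06),('green',.015),('terra',.04),('pale',.015),('purple',.04)]:
    for b in blobs(im,c)[:6]:
        e=cen(b)
        if 160<e[0]<470 and 90<e[1]<310: print(c,z,cv2.contourArea(b),e.round(1),ray(m,e,z).round(4),cv2.minAreaRect(b))
w=eyes.camera_model('wrist'); V=w['view']; c=-V[:3,:3].T@V[:3,3]
print('cam in tool',s['tool_rot'].T@(c-s['position']),'\n',s['tool_rot'].T@V[:3,:3].T,w['mtx'])
E
```

```text
(285, 243) [ 11 187 101]
(276, 251) [ 11 182  80]
(283, 200) [ 11 187 142]
(194, 225) [ 30  25 155]
(339, 258) [ 15   6 179]
(413, 264) [ 20   4 177]
blue 0.015 4412.5 [422.  232.7] [ 0.5125 -0.2511  0.015 ] ((422.1500244140625, 232.5499725341797), (45.53679656982422, 102.14156341552734), 18.43494987487793)
red 0.015 478.5 [423.  231.4] [ 0.5153 -0.2534  0.015 ] ((423.0, 231.5), (25.0, 24.0), 90.0)
yellow 0.015 287.5 [433.4 199.8] [ 0.5859 -0.2797  0.015 ] ((433.5, 199.5), (19.0, 19.0), 90.0)
yellow 0.015 81.0 [332.  186.3] [ 0.6158 -0.0533  0.015 ] ((332.0, 186.0), (10.0, 10.0), 90.0)
yellow 0.06 287.5 [433.4 199.8] [ 0.5795 -0.265   0.06  ] ((433.5, 199.5), (19.0, 19.0), 90.0)
yellow 0.06 81.0 [332.  186.3] [ 0.6078 -0.0504  0.06  ] ((332.0, 186.0), (10.0, 10.0), 90.0)
white 0.015 365.5 [412.2 263.8] [ 0.4449 -0.227   0.015 ] ((412.36297607421875, 263.6986389160156), (20.36515998840332, 20.0140380859375), 20.556047439575195)
white 0.015 93.5 [338.8 258.4] [ 0.4563 -0.0669  0.015 ] ((339.0000305175781, 258.5), (10.6715669631958, 10.429031372070312), 75.96376037597656)
white 0.06 365
[... 834 characters left out ...]
4947967529297)
pale 0.015 220.5 [338.2 258.4] [ 0.4565 -0.0656  0.015 ] ((338.2048645019531, 258.4560852050781), (16.06389617919922, 15.714683532714844), 77.90524291992188)
purple 0.04 378.5 [241.8 269.4] [0.4336 0.1392 0.04  ] ((242.0, 269.5), (21.0, 22.0), 90.0)
purple 0.04 378.0 [272.7 296.6] [0.3779 0.0735 0.04  ] ((272.5, 296.5), (21.0, 23.0), 0.0)
cam in tool [ 8.47315260e-02  2.13437356e-05 -1.26467954e-01] 
 [[-1.00317198e-03  9.44767559e-01  3.27739610e-01]
 [ 9.99999455e-01  8.52543498e-04  6.03271584e-04]
 [ 2.90539148e-04  3.27740037e-01 -9.44767899e-01]] [[287.6562744    0.         316.21382105]
 [  0.         287.6562744  199.70367922]
 [  0.           0.           1.        ]]
```

```bash
sed -i "s/terra=\[((4,150,40),(11,235,255))\]/terra=[((6,155,30),(13,235,255))]/" h.py
python3 - <<'E'
from h import *
im,m,s=grab("top")
for b in blobs(im,'terra',20,(265,180,310,270)):
    e=cen(b); print(cv2.contourArea(b),cv2.boundingRect(b),e,ray(m,e,.04).round(4))
c=ray(m,(285,250.5),.04); print(c)
cv2.imwrite('pics/crop1.png',cv2.resize(im[170:310,220:360],None,fx=4,fy=4,interpolation=2)[:,:,::-1])
go([c[0],c[1],.2],69.5)
E
```

```text
386.5 (273, 240, 23, 23) [283.82551753 250.74904943] [0.4725 0.0515 0.04  ]
186.5 (275, 190, 16, 20) [282.79830149 199.11111111] [0.583  0.0549 0.04  ]
[0.47305307 0.04897103 0.04      ]
t 0.2 pos [0.2246 0.5019 0.2479] w 0.0857 F [-0.9  0.6  0.8] shift [-411.8 -311.8   48.1] rz -3.6 q6 -12.0
```

View pics/crop1.png

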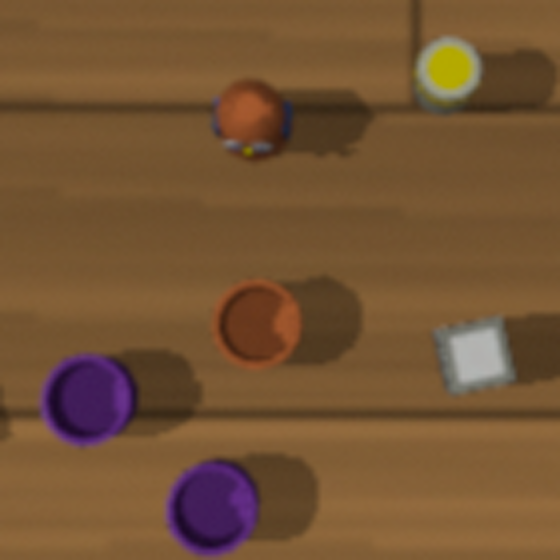

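The crop confirms the choice: the terracotta beaker is at crop (258,323), clearly separate from the two purple cups at (88,400) and (212,507). Moving above it.

Call:
arm_command --rows "0 -32 -24 4 0 0 0;0 -32 -24 4 0 0 0;0 -32 -24 4 0 0 0;0 -32 -24 4 0 0 0;0 -32 -24 4 0 0 0" --squeeze 30

```text
time_s: 0.62
position: [0.322, 0.3255, 0.2281]
tool_rot: [[-0.913, 0.408, 0.0], [0.408, 0.913, -0.0], [-0.0, -0.0, -1.0]]
ft_force: [1.1, 1.1, 0.9]
grip_width: 0.0856
```

Call:
arm_command --rows "0 -32 -24 4 0 0 0;0 -32 -24 4 0 0 0;0 -32 -24 4 0 0 0;0 -32 -24 4 0 0 0;0 -32 -24 4 0 0 0"

```text
time_s: 1.03
position: [0.4192, 0.1503, 0.2083]
tool_rot: [[-0.913, 0.409, 0.0], [0.409, 0.913, 0.0], [-0.0, 0.0, -1.0]]
ft_force: [1.1, 0.9, -0.5]
grip_width: 0.0853
```

Call:
arm_command --rows "0 -31 -24 4 0 0 0;0 -31 -24 4 0 0 0;0 -30 -24 0 0 0 -3.6;0 0 0 0 0 0 0;0 0 0 0 0 0 0"

```text
time_s: 1.45
position: [0.4738, 0.0474, 0.1999]
tool_rot: [[-0.935, 0.354, -0.001], [0.354, 0.935, 0.0], [0.001, -0.0, -1.0]]
ft_force: [-0.6, 0.4, -0.5]
grip_width: 0.0853
```

Run:
```python
from h import *
go([.473,.05,.2],69.5)
im,m,s=grab("wrist"); cv2.imwrite('pics/w1.png',im[:,:,::-1])
for c,z in (('terra',.04),('purple',.04),('yellow',.06),('white',.06)):
  for b in blobs(im,c,300): e=cen(b); print(c,cv2.contourArea(b),cv2.boundingRect(b),e.round(1),ray(m,e,z).round(4))
```

```text
t 1.45 pos [0.4738 0.0474 0.1999] w 0.0853 F [-0.6  0.4 -0.5] shift [ 1.6  2.1 -0.1] rz -0.2 q6 -78.0
terra 1551.0 (297, 158, 46, 49) [319.3 182.4] [0.4707 0.0518 0.04  ]
terra 879.0 (338, 240, 37, 54) [356.3 266.5] [0.5791 0.0563 0.04  ]
purple 2105.0 (281, 56, 51, 55) [305.8  82.9] [0.3771 0.0736 0.04  ]
purple 2053.0 (363, 90, 55, 51) [390.4 114.8] [0.432  0.1388 0.04  ]
white 6634.0 (438, 38, 121, 173) [497.9 124.1] [0.4714 0.2226 0.06  ]
white 1200.0 (69, 221, 46, 34) [ 92.5 237.3] [ 0.4375 -0.1846  0.06  ]
white 614.0 (188, 195, 35, 37) [205.9 214.5] [ 0.4563 -0.0638  0.06  ]
white 465.5 (264, 314, 28, 23) [277.8 324.6] [ 0.6075 -0.0509  0.06  ]
```

View pics/w1.png

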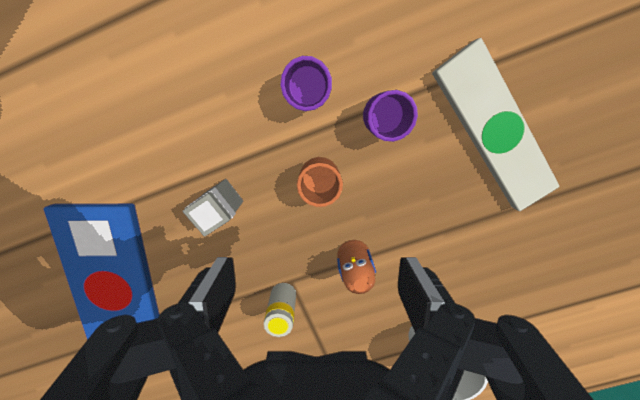

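The wrist view shows the cup at (320,183), owl (356,266), square prop (206,214), round prop (278,325) and shelf at right. Positions agree with the top view within 2 mm. Descending on the cup.

Call:
arm_command --rows "0 2.3 2.4 40 0 0 0;0 0 0 40 0 0 0;0 0 0 40 0 0 0;0 0 0 35 0 0 0;0 0 0 20 0 0 0"

```text
time_s: 1.92
position: [0.4699, 0.0536, 0.0225]
tool_rot: [[-0.937, 0.349, -0.004], [0.349, 0.937, 0.001], [0.004, -0.001, -1.0]]
ft_force: [-0.6, -0.1, -0.4]
grip_width: 0.0855
```

Call:
arm_command --rows "0.5 0 0 0 0 0 0;1 0 0 0 0 0 0;1 0 0 0 0 0 0;1 0 0 0 0 0 0;1 0 0 0 0 0 0"

```text
time_s: 2.33
position: [0.4727, 0.0524, 0.0272]
tool_rot: [[-0.937, 0.35, 0.003], [0.35, 0.937, -0.0], [-0.003, 0.001, -1.0]]
ft_force: [-1.6, 3.8, 8.4]
grip_width: 0.0477
```

Call:
arm_command --rows "1 0 0 0 0 0 0;1 0 0 0 0 0 0;1 0 0 0 0 0 0"

```text
time_s: 2.58
position: [0.4726, 0.0524, 0.0271]
tool_rot: [[-0.937, 0.35, 0.003], [0.35, 0.937, 0.0], [-0.003, 0.001, -1.0]]
ft_force: [-1.4, 4.5, 7.4]
grip_width: 0.0472
```

Call:
arm_command --rows "1 0 0 -15 0 0 0;1 0 0 -40 0 0 0;1 0 0 -40 0 0 0;1 0 0 -20 0 0 0;1 -18.4 -34 0 0 0 0"

```text
time_s: 3.0
position: [0.4783, 0.0171, 0.1459]
tool_rot: [[-0.939, 0.345, 0.01], [0.345, 0.939, -0.001], [-0.009, 0.003, -1.0]]
ft_force: [1.3, 0.3, -0.9]
grip_width: 0.0468
```

Call:
arm_command --rows "1 -18.4 -34 0 0 0 0;1 -18.4 -34 0 0 0 0;1 -18.4 -34 0 0 0 0;1 -18.4 -34 0 0 0 0;1 -18.4 -34 0 0 0 0"

```text
time_s: 3.42
position: [0.5038, -0.1797, 0.1417]
tool_rot: [[-0.937, 0.35, 0.002], [0.35, 0.937, -0.001], [-0.002, -0.0, -1.0]]
ft_force: [0.4, 0.4, -1.2]
grip_width: 0.0474
```

Call:
arm_command --rows "1 -18.4 -34 0 0 0 0;1 -18 -34 0 0 0 0;1 0 0 0 0 0 0;1 0 0 0 0 0 0;1 0 0 0 0 0 0"

```text
time_s: 3.83
position: [0.5139, -0.2538, 0.141]
tool_rot: [[-0.937, 0.351, 0.0], [0.351, 0.937, -0.0], [-0.0, 0.0, -1.0]]
ft_force: [0.4, 0.5, -0.3]
grip_width: 0.0468
```

Run:
```python
from h import *
go([.5154,-.2534,.06],69.5)
im,m,s=grab("wrist"); cv2.imwrite('pics/w2.png',im[:,:,::-1])
for c,z in (('red',.015),('yellow',.015),('white',.015),('blue',.015),('terra',s['position'][2]-.027+.04)):
  for b in blobs(im,c,300): e=cen(b); print(c,cv2.contourArea(b),cv2.boundingRect(b),e.round(1),ray(m,e,z).round(4))
```

```text
t 3.83 pos [ 0.5139 -0.2538  0.141 ] w 0.0468 F [ 0.4  0.5 -0.3] shift [-1.2  0.9 81. ] rz -0.0 q6 -108.0
red 2638.0 (285, 169, 64, 54) [316.7 196.9] [ 0.5141 -0.2536  0.015 ]
yellow 604.0 (582, 222, 32, 28) [597.5 235.5] [ 0.6468 -0.0124  0.015 ]
yellow 460.0 (556, 207, 48, 39) [575.4 223.4] [ 0.626  -0.0315  0.015 ]
white 3016.5 (289, 86, 57, 57) [316.8 113.7] [ 0.445  -0.2275  0.015 ]
white 2714.5 (531, 2, 64, 77) [563.4  40.8] [ 0.4615 -0.0287  0.015 ]
white 1136.5 (575, 216, 44, 38) [596.5 234.5] [ 0.6453 -0.0133  0.015 ]
blue 15391.0 (256, 64, 122, 195) [316.6 156.9] [ 0.4791 -0.2405  0.015 ]
terra 7723.5 (266, 218, 101, 115) [316.8 278.6] [ 0.5075 -0.2512  0.154 ]
```

View pics/w2.png

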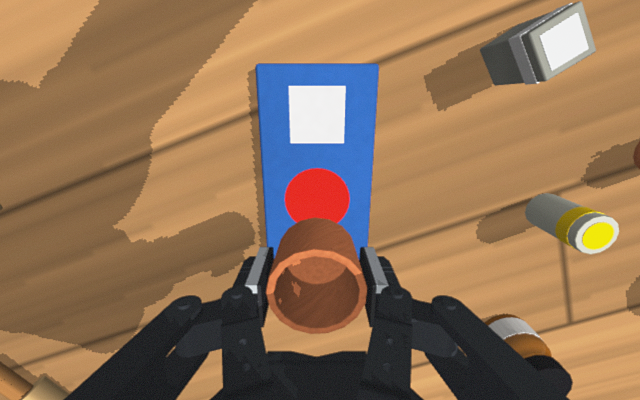

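The cup hangs upright in the jaws at (316,290), in line with the red spot. Lowering it slowly.

Call:
arm_command --rows "1 -1.2 0.9 30 0 0 0;1 0 0 30 0 0 0;1 0 0 20 0 0 0;1 0 0 8 0 0 0;1 0 0 3 0 0 0"

```text
time_s: 4.3
position: [0.5154, -0.2525, 0.0486]
tool_rot: [[-0.937, 0.349, -0.002], [0.349, 0.937, 0.001], [0.002, 0.001, -1.0]]
ft_force: [0.5, -0.8, -0.0]
grip_width: 0.0472
```

Call:
arm_command --rows "1 0 0 2 0 0 0;1 0 0 2 0 0 0;1 0 0 1 0 0 0;1 0 0 1 0 0 0;1 0 0 0 0 0 0"

```text
time_s: 4.72
position: [0.5157, -0.2539, 0.0438]
tool_rot: [[-0.937, 0.35, 0.001], [0.35, 0.937, -0.001], [-0.001, -0.0, -1.0]]
ft_force: [-0.7, -0.7, -0.7]
grip_width: 0.047
```

Call:
arm_command --rows "1 0 0 1 0 0 0;1 0 0 1 0 0 0;1 0 0 0 0 0 0"

```text
time_s: 4.97
position: [0.5157, -0.2539, 0.0422]
tool_rot: [[-0.937, 0.35, 0.001], [0.35, 0.937, -0.001], [-0.001, -0.0, -1.0]]
ft_force: [-2.2, 1.1, 6.9]
grip_width: 0.0473
```

Call:
arm_command --rows "0.35 0 0 0 0 0 0;0.2 0 0 0 0 0 0;0.1 0 0 0 0 0 0;0 0 0 0 0 0 0;0 0 0 -20 0 0 0"

```text
time_s: 5.38
position: [0.5142, -0.2528, 0.0585]
tool_rot: [[-0.937, 0.351, -0.005], [0.351, 0.937, 0.004], [0.006, 0.002, -1.0]]
ft_force: [-0.0, 0.5, -1.4]
grip_width: 0.0853
```

Call:
arm_command --rows "0 0 0 -40 0 0 0;0 0 0 -40 0 0 0;0 0 0 -40 0 0 0;0 0 0 0 0 0 0;0 0 0 0 0 0 0"

```text
time_s: 5.8
position: [0.5162, -0.2542, 0.1834]
tool_rot: [[-0.937, 0.35, 0.004], [0.35, 0.937, -0.003], [-0.005, -0.001, -1.0]]
ft_force: [-0.1, 0.3, -0.9]
grip_width: 0.0853
```

Run:
```python
from h import *
go([.6077,-.0507,.2],69.5); go([.4565,-.0635,.2],103)
im,m,s=grab("wrist"); cv2.imwrite('pics/w3.png',im[:,:,::-1])
for c,z in (('red',.015),('white',.015),('terra',.055)):
  for b in blobs(im,c,300): e=cen(b); print(c,cv2.contourArea(b),cv2.boundingRect(b),e.round(1),ray(m,e,z).round(4))
im,m,s=grab("top")
for b in blobs(im,'terra',20,(390,200,450,260)):
    x,y,w,hh=cv2.boundingRect(b); print((x,y,w,hh),cen(b),ray(m,cen(b),.055))
```

```text
t 5.8 pos [ 0.5162 -0.2542  0.1834] w 0.0853 F [-0.1  0.3 -0.9] shift [-14.5 222.6 -16.8] rz -0.0 q6 -107.0
t 5.8 pos [ 0.5162 -0.2542  0.1834] w 0.0853 F [-0.1  0.3 -0.9] shift [122.6 157.7 -17.4] rz -33.5 q6 -107.0
red 491.5 (289, 157, 56, 37) [316.3 176.7] [ 0.5091 -0.2519  0.015 ]
white 2213.0 (293, 85, 48, 49) [316.5 108.8] [ 0.4452 -0.2277  0.015 ]
white 1719.0 (495, 16, 52, 63) [520.6  47.6] [ 0.4607 -0.0344  0.015 ]
white 834.0 (538, 196, 36, 33) [555.4 211.9] [ 0.6387 -0.0197  0.015 ]
terra 1957.5 (292, 164, 50, 55) [316.5 191.9] [ 0.5129 -0.253   0.055 ]
(414, 221, 25, 21) [425.8320802  230.88721805] [ 0.51401001 -0.24765139  0.055     ]
```

View pics/w3.png

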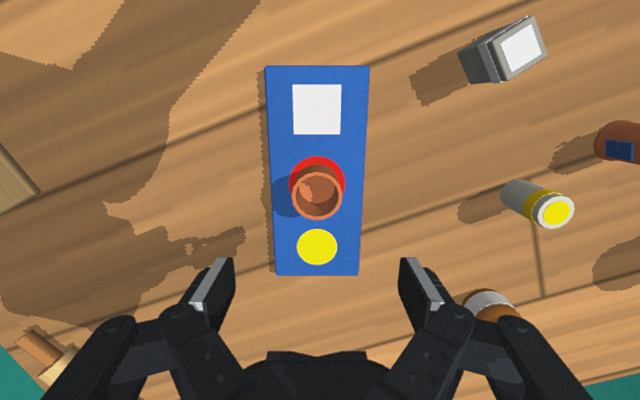

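The cup stands centred on the red spot at (316,190) and is released. The round prop is next.

Call:
arm_command --rows "0 -2.4 37.1 0 0 0 0;0 -2.4 37.1 0 0 0 0;0 -2.4 37.1 0 0 0 0;0 -2.4 37.1 0 0 0 0;0 -2.4 37.1 0 0 0 0"

```text
time_s: 6.32
position: [0.5918, -0.0824, 0.1794]
tool_rot: [[-0.936, 0.351, -0.003], [0.351, 0.936, 0.001], [0.003, -0.0, -1.0]]
ft_force: [0.2, 0.6, -0.8]
grip_width: 0.0856
```

Call:
arm_command --rows "0 -2.4 37.1 0 0 0 0;0 0 0 20 0 0 0;0 0 0 40 0 0 0;0 0 0 0 0 0 0;0 0 0 0 0 0 0"

```text
time_s: 6.73
position: [0.6059, -0.0501, 0.119]
tool_rot: [[-0.937, 0.35, -0.006], [0.35, 0.937, 0.002], [0.007, -0.001, -1.0]]
ft_force: [0.7, -0.3, 1.1]
grip_width: 0.0854
```

Run:
```python
from h import *
go([.6077,-.0507,.035],69.5)
im,m,s=grab("wrist"); print(m['mtx'][0])
for c in ('yellow',):
  for b in blobs(im,c,200): e=cen(b); print(c,cv2.contourArea(b),cv2.boundingRect(b),e.round(1),ray(m,e,.06).round(4))
```

```text
t 6.73 pos [ 0.6059 -0.0501  0.119 ] w 0.0854 F [ 0.7 -0.3  1.1] shift [-2.5  0.1 84. ] rz -0.0 q6 -85.0
[287.6562744    0.         316.21382105]
yellow 1565.5 (49, 249, 51, 43) [ 74.2 269.7] [ 0.5746 -0.2311  0.06  ]
yellow 765.0 (300, 216, 33, 31) [316.2 230.9] [ 0.6082 -0.0512  0.06  ]
```

Call:
arm_command --rows "0 -2.4 0 30 0 0 0;0 0 0 30 0 0 0;0 0 0 20 0 0 0;0 0 0 4 0 0 0;0.5 0 0 0 0 0 0"

```text
time_s: 7.2
position: [0.6096, -0.0517, 0.0379]
tool_rot: [[-0.936, 0.351, -0.0], [0.351, 0.936, 0.0], [0.0, 0.0, -1.0]]
ft_force: [-0.2, -0.1, 1.1]
grip_width: 0.0751
```

Call:
arm_command --rows "0.8 0 0 0 0 0 0;1 0 0 0 0 0 0;1 0 0 0 0 0 0;1 0 0 0 0 0 0;1 0 0 0 0 0 0"

```text
time_s: 7.62
position: [0.61, -0.0515, 0.039]
tool_rot: [[-0.937, 0.35, 0.003], [0.35, 0.937, -0.001], [-0.003, 0.0, -1.0]]
ft_force: [-1.3, -0.3, 7.8]
grip_width: 0.0334
```

Call:
arm_command --rows "1 0 0 0 0 0 0;1 0 0 0 0 0 0;1 0 0 0 0 0 0"

```text
time_s: 7.87
position: [0.61, -0.0515, 0.0389]
tool_rot: [[-0.937, 0.35, 0.003], [0.35, 0.937, -0.001], [-0.003, 0.0, -1.0]]
ft_force: [-2.1, -0.6, 7.2]
grip_width: 0.0329
```

Run:
```python
from h import *
go([.5859,-.2797,.2],69.5)
```

```text
t 7.87 pos [ 0.61   -0.0515  0.0389] w 0.0329 F [-2.1 -0.6  7.2] shift [ -57.8 -222.2 -160.9] rz -0.0 q6 -85.0
```

Call:
arm_command --rows "1 0 0 -15 0 0 0;1 0 0 -40 0 0 0;1 0 0 -40 0 0 0;1 -9.9 -37 -15 0 0 0;1 -9.9 -37 0 0 0 0"

```text
time_s: 8.28
position: [0.6036, -0.1273, 0.1528]
tool_rot: [[-0.938, 0.347, 0.008], [0.347, 0.938, -0.003], [-0.009, -0.0, -1.0]]
ft_force: [0.6, 0.3, -1.9]
grip_width: 0.033
```

Call:
arm_command --rows "1 -9.9 -37 0 0 0 0;1 -9.9 -37 0 0 0 0;1 -9.9 -37 0 0 0 0;1 -9.9 -37 0 0 0 0;1 0 0 0 0 0 0"

```text
time_s: 8.7
position: [0.5859, -0.2866, 0.1473]
tool_rot: [[-0.935, 0.356, 0.0], [0.356, 0.935, -0.003], [-0.001, -0.002, -1.0]]
ft_force: [-0.2, -0.2, -2.0]
grip_width: 0.0332
```

Call:
arm_command --rows "1 0 0 20 0 0 0;1 0 0 20 0 0 0;1 0 0 0 0 0 0;1 0 0 0 0 0 0"

```text
time_s: 9.03
position: [0.5869, -0.2796, 0.1071]
tool_rot: [[-0.937, 0.35, -0.001], [0.35, 0.937, 0.001], [0.002, 0.001, -1.0]]
ft_force: [-0.3, 0.0, -0.8]
grip_width: 0.033
```

Run:
```python
from h import *
go([.588,-.280,.055],69.5)
im,m,s=grab("wrist"); cv2.imwrite('pics/w4.png',im[:,:,::-1])
for b in blobs(im,'yellow',200): e=cen(b); print(cv2.contourArea(b),cv2.boundingRect(b),e.round(1),ray(m,e,.015).round(4),ray(m,e,s['position'][2]-.039+.06).round(4))
```

```text
t 9.03 pos [ 0.5869 -0.2796  0.1071] w 0.033 F [-0.3  0.  -0.8] shift [-1.3  0.  52.1] rz -0.0 q6 -105.0
1866.5 (289, 277, 55, 46) [316.4 299.7] [ 0.6688 -0.3103  0.015 ] [ 0.5855 -0.2792  0.1281]
1558.0 (288, 184, 56, 42) [315.2 206.1] [ 0.5831 -0.2792  0.015 ] [ 0.5441 -0.2641  0.1281]
785.5 (280, 244, 73, 37) [316.4 264.2] [ 0.634  -0.2973  0.015 ] [ 0.5687 -0.2729  0.1281]
```

View pics/w4.png

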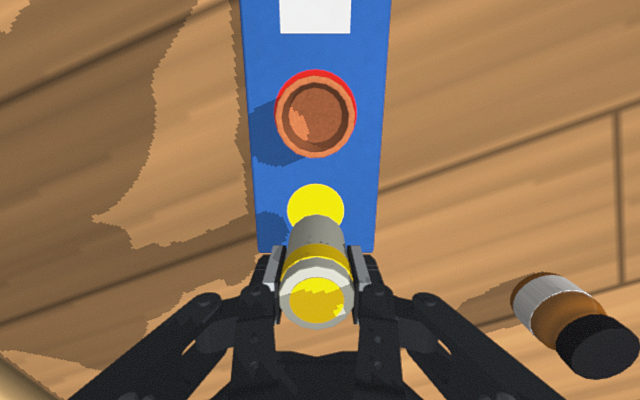

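The prop is upright in the jaws and centred over the yellow mark, with its top at (.5855,-.2792) and the mark at (.586,-.280). Lowering.

Call:
arm_command --rows "1 -0.5 0.3 20 0 0 0;1 0 0 18 0 0 0;1 0 0 8 0 0 0;1 0 0 3 0 0 0;1 0 0 1 0 0 0"

```text
time_s: 9.5
position: [0.5881, -0.2799, 0.058]
tool_rot: [[-0.937, 0.35, 0.001], [0.35, 0.937, -0.001], [-0.001, -0.0, -1.0]]
ft_force: [-0.5, -0.4, -0.9]
grip_width: 0.0336
```

Call:
arm_command --rows "1 0 0 1 0 0 0;1 0 0 1 0 0 0;1 0 0 1 0 0 0;1 0 0 1 0 0 0;1 0 0 0 0 0 0"

```text
time_s: 9.92
position: [0.588, -0.28, 0.054]
tool_rot: [[-0.937, 0.35, 0.001], [0.35, 0.937, -0.001], [-0.001, -0.0, -1.0]]
ft_force: [-0.7, 0.6, 2.2]
grip_width: 0.0332
```

Call:
arm_command --rows "0.5 0 0 0 0 0 0;0.3 0 0 0 0 0 0;0.1 0 0 0 0 0 0;0 0 0 0 0 0 0;0 0 0 -20 0 0 0"

```text
time_s: 10.33
position: [0.5863, -0.2789, 0.07]
tool_rot: [[-0.937, 0.35, -0.006], [0.35, 0.937, 0.004], [0.007, 0.002, -1.0]]
ft_force: [-0.1, -0.2, -0.2]
grip_width: 0.0852
```

Call:
arm_command --rows "0 0 0 -40 0 0 0;0 0 0 -40 0 0 0;0 0 0 -30 0 0 0;0 28.4 22.4 0 0 0 0;0 28.4 22.4 0 0 0 0"

```text
time_s: 10.75
position: [0.5506, -0.2186, 0.1851]
tool_rot: [[-0.936, 0.352, 0.004], [0.352, 0.936, -0.003], [-0.005, -0.001, -1.0]]
ft_force: [0.8, 1.0, -1.2]
grip_width: 0.0856
```

Call:
arm_command --rows "0 28.4 22.4 0 0 0 0;0 28.4 22.4 0 0 0 0;0 28.4 22.4 0 0 0 0;0 28.4 22.4 0 0 0 0;0 28.4 22.4 0 0 0 0"

```text
time_s: 11.17
position: [0.4553, -0.062, 0.1834]
tool_rot: [[-0.937, 0.351, 0.0], [0.351, 0.937, -0.0], [-0.0, 0.0, -1.0]]
ft_force: [2.1, 0.1, 0.4]
grip_width: 0.0852
```

Call:
arm_command --rows "0 0 0 0 0 0 -6.7;0 0 0 0 0 0 -6.7;0 0 0 0 0 0 -6.7;0 0 0 0 0 0 -6.7;0 0 0 0 0 0 -6.7"

```text
time_s: 11.58
position: [0.4565, -0.0632, 0.1835]
tool_rot: [[-0.973, -0.231, 0.0], [-0.231, 0.973, -0.0], [-0.0, -0.0, -1.0]]
ft_force: [0.6, -0.2, 0.4]
grip_width: 0.0848
```

Call:
arm_command --rows "0 0 0 20 0 0 0;0 0 0 30 0 0 0;0 0 0 0 0 0 0;0 0 0 0 0 0 0"

```text
time_s: 11.92
position: [0.4561, -0.0631, 0.1331]
tool_rot: [[-0.974, -0.225, -0.002], [-0.225, 0.974, 0.001], [0.002, 0.002, -1.0]]
ft_force: [0.8, 0.3, 1.0]
grip_width: 0.0855
```

Run:
```python
from h import *
go([.4565,-.0635,.035],103)
im,m,s=grab("wrist"); cv2.imwrite('pics/w5.png',im[:,:,::-1])
for c in ('white','yellow'):
  for b in blobs(im,c,200):
    e=cen(b); bx=cv2.boxPoints(cv2.minAreaRect(b)); P=np.array([ray(m,p,.06)[:2] for p in bx]); ed=np.diff(np.vstack([P,P[:1]]),axis=0)
    print(c,cv2.contourArea(b),e.round(1),ray(m,e,.06).round(4),np.linalg.norm(ed,axis=1).round(3),(np.degrees(np.arctan2(ed[:,1],ed[:,0]))%90).round(1))
```

```text
t 11.92 pos [ 0.4561 -0.0631  0.1331] w 0.0855 F [0.8 0.3 1. ] shift [-0.5 -0.6 98.1] rz -0.0 q6 -126.0
white 5263.0 [606.4 292.6] [0.4663 0.1854 0.06  ] [0.16  0.038 0.166 0.049] [17.2 88.1 20.3 84.8]
white 2886.0 [127.6 146.4] [ 0.4319 -0.2021  0.06  ] [0.038 0.039 0.039 0.041] [63.5 71.4 66.5 69.5]
white 1332.0 [316.  220.5] [ 0.4569 -0.063   0.06  ] [0.032 0.031 0.033 0.031] [12.9 14.3 12.9 11.5]
white 249.5 [ 15.3 318.6] [ 0.603  -0.2933  0.06  ] [0.028 0.036 0.03  0.037] [12.9 85.2 12.9 83.3]
yellow 599.0 [ 34.1 302.8] [ 0.5824 -0.2762  0.06  ] [0.032 0.035 0.033 0.036] [52.4 39.9 54.1 37.7]
yellow 497.5 [ 12.1 319.4] [ 0.6045 -0.296   0.06  ] [0.022 0.027 0.023 0.027] [12.9 84.8 12.9 83.3]
```

View pics/w5.png

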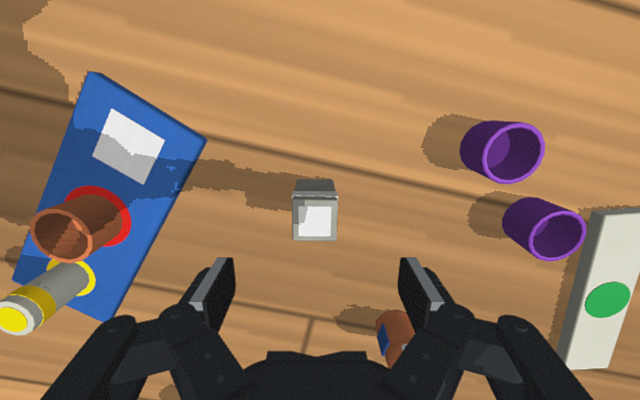

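The square prop sits at (315,220), centred and square to the jaws. The round prop stands on the yellow mark. Descending.

Call:
arm_command --rows "0 -0.6 -0.2 35 0 0 0;0 0 0 35 0 0 0;0 0 0 22 0 0 0;0 0 0 4 0 0 0;0.5 0 0 0 0 0 0"

```text
time_s: 12.38
position: [0.4575, -0.0636, 0.0377]
tool_rot: [[-0.974, -0.225, -0.0], [-0.225, 0.974, 0.0], [0.0, 0.0, -1.0]]
ft_force: [1.5, 0.7, -0.2]
grip_width: 0.0753
```

Call:
arm_command --rows "0.8 0 0 0 0 0 0;1 0 0 0 0 0 0;1 0 0 0 0 0 0;1 0 0 0 0 0 0;1 0 0 0 0 0 0"

```text
time_s: 12.8
position: [0.4578, -0.0636, 0.0387]
tool_rot: [[-0.974, -0.225, 0.003], [-0.225, 0.974, -0.001], [-0.002, -0.002, -1.0]]
ft_force: [0.1, -0.4, 7.8]
grip_width: 0.0337
```

Call:
arm_command --rows "1 0 0 0 0 0 0;1 0 0 0 0 0 0;1 0 0 0 0 0 0"

```text
time_s: 13.05
position: [0.4578, -0.0636, 0.0387]
tool_rot: [[-0.974, -0.225, 0.003], [-0.225, 0.974, -0.001], [-0.002, -0.002, -1.0]]
ft_force: [-0.3, -0.2, 9.0]
grip_width: 0.0338
```

Run:
```python
from h import *
go([.445,-.2274,.2],69.5)
```

```text
t 13.05 pos [ 0.4578 -0.0636  0.0387] w 0.0338 F [-0.3 -0.2  9. ] shift [  49.  -157.  -161.1] rz 33.5 q6 -126.0
```

Call:
arm_command --rows "1 0 0 -15 0 0 0;1 0 0 -40 0 0 0;1 0 0 -40 0 0 0;1 9.6 -31.4 -15 0 0 0;1 9.6 -31.4 0 0 0 0"

```text
time_s: 13.47
position: [0.4539, -0.1293, 0.1519]
tool_rot: [[-0.974, -0.228, 0.008], [-0.228, 0.974, -0.004], [-0.006, -0.006, -1.0]]
ft_force: [0.7, 0.2, -2.0]
grip_width: 0.0336
```

Call:
arm_command --rows "1 9.6 -31.4 0 0 0 0;1 9.6 -31.4 0 0 0 0;1 9.6 -31.4 0 0 0 0;1 0 0 0 0 0 6.7;1 0 0 0 0 0 6.7"

```text
time_s: 13.88
position: [0.4453, -0.2288, 0.1477]
tool_rot: [[-1.0, 0.015, 0.0], [0.015, 1.0, -0.0], [-0.0, -0.0, -1.0]]
ft_force: [-1.0, 0.7, -0.8]
grip_width: 0.0335
```

Call:
arm_command --rows "1 0 0 20 0 0 6.7;1 0 0 20 0 0 6.7;1 0 0 0 0 0 6.7;1 0 0 0 0 0 0;1 0 0 0 0 0 0"

```text
time_s: 14.3
position: [0.4458, -0.2272, 0.1079]
tool_rot: [[-0.938, 0.347, 0.001], [0.347, 0.938, -0.001], [-0.001, -0.0, -1.0]]
ft_force: [-0.7, 0.0, -1.5]
grip_width: 0.0335
```

Run:
```python
from h import *
go([.446,-.2275,.055],69.5)
im,m,s=grab("wrist"); cv2.imwrite('pics/w6.png',im[:,:,::-1])
for b in blobs(im,'white',200): e=cen(b); print(cv2.contourArea(b),cv2.boundingRect(b),e.round(1),ray(m,e,.015).round(4),ray(m,e,s['position'][2]-.039+.06).round(4))
```

```text
t 14.3 pos [ 0.4458 -0.2272  0.1079] w 0.0335 F [-0.7  0.  -1.5] shift [-0.3 -0.1 52.9] rz 0.2 q6 -110.0
2586.0 (287, 271, 69, 55) [319.9 298.7] [ 0.5289 -0.2547  0.015 ] [ 0.4444 -0.2251  0.1289]
1755.0 (287, 184, 58, 33) [315.5 199.9] [ 0.4376 -0.225   0.015 ] [ 0.4005 -0.2108  0.1289]
```

View pics/w6.png

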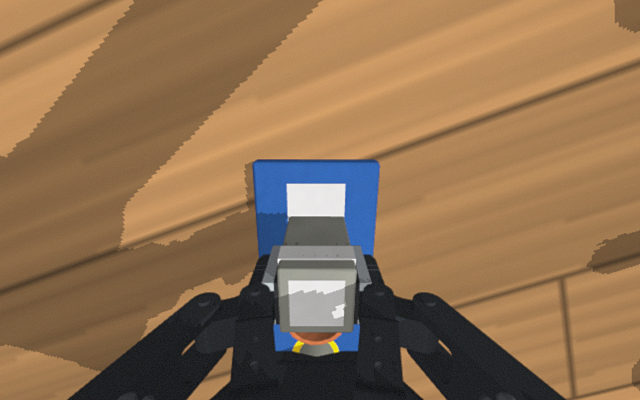

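The square prop is upright and lined up with the white mark at (316,200). Lowering by about 53 mm.

Call:
arm_command --rows "1 -0.5 0 20 0 0 0;1 0 0 18 0 0 0;1 0 0 8 0 0 0;1 0 0 3 0 0 0;1 0 0 1 0 0 0"

```text
time_s: 14.77
position: [0.4463, -0.2274, 0.0575]
tool_rot: [[-0.937, 0.349, 0.0], [0.349, 0.937, -0.0], [-0.0, -0.0, -1.0]]
ft_force: [0.0, -0.5, -1.3]
grip_width: 0.0335
```

Call:
arm_command --rows "1 0 0 1 0 0 0;1 0 0 1 0 0 0;1 0 0 1 0 0 0;1 0 0 1 0 0 0;1 0 0 0 0 0 0"

```text
time_s: 15.18
position: [0.4463, -0.2275, 0.0538]
tool_rot: [[-0.937, 0.35, 0.001], [0.35, 0.937, -0.001], [-0.001, -0.0, -1.0]]
ft_force: [-0.8, 0.0, 1.6]
grip_width: 0.0339
```

Call:
arm_command --rows "0.5 0 0 0 0 0 0;0.3 0 0 0 0 0 0;0.1 0 0 0 0 0 0;0 0 0 0 0 0 0;0 0 0 -20 0 0 0"

```text
time_s: 15.6
position: [0.4449, -0.2264, 0.0711]
tool_rot: [[-0.937, 0.35, -0.004], [0.35, 0.937, 0.004], [0.005, 0.002, -1.0]]
ft_force: [-1.3, -0.1, -0.8]
grip_width: 0.0856
```

Call:
arm_command --rows "0 0 0 -40 0 0 0;0 0 0 -40 0 0 0;0 0 0 -30 0 0 0;0 10.2 38.7 0 0 0 0;0 10.2 38.7 0 0 0 0"

```text
time_s: 16.02
position: [0.4546, -0.1482, 0.185]
tool_rot: [[-0.935, 0.354, 0.004], [0.354, 0.935, -0.002], [-0.004, -0.001, -1.0]]
ft_force: [-0.1, -0.1, -0.5]
grip_width: 0.0852
```

Call:
arm_command --rows "0 10.2 38.7 0 0 0 0;0 10.2 38.7 0 0 0 0;0 10.2 38.7 0 0 0 0;0 10.2 38.7 0 0 0 0;0 10.2 38.7 0 0 0 0"

```text
time_s: 16.43
position: [0.4739, 0.0534, 0.1835]
tool_rot: [[-0.937, 0.351, 0.0], [0.351, 0.937, -0.0], [-0.0, 0.0, -1.0]]
ft_force: [0.2, -0.3, 0.2]
grip_width: 0.0852
```

Call:
arm_command --rows "0 10.2 38.7 0 0 0 0;0 10.2 38.7 0 0 0 0;0 10.2 38.7 0 0 0 0;0 10.2 38.7 0 0 0 0;0 10.2 38.7 0 0 0 0"

```text
time_s: 16.85
position: [0.4938, 0.2527, 0.1834]
tool_rot: [[-0.937, 0.35, 0.0], [0.35, 0.937, -0.0], [-0.0, -0.0, -1.0]]
ft_force: [0.7, -0.6, -0.2]
grip_width: 0.0855
```

Call:
arm_command --rows "0 0 0 0 0 0 -7.1;0 0 0 0 0 0 -7.1;0 0 0 0 0 0 -7.1;0 0 0 0 0 0 -7.1;0 0 0 0 0 0 -7.1"

```text
time_s: 17.27
position: [0.494, 0.2507, 0.1832]
tool_rot: [[-0.964, -0.265, -0.0], [-0.265, 0.964, -0.0], [0.0, -0.0, -1.0]]
ft_force: [-0.8, -0.1, 0.2]
grip_width: 0.0854
```

Call:
arm_command --rows "0 0 0 20 0 0 0;0 0 0 40 0 0 0;0 0 0 10 0 0 0;0 0 0 0 0 0 0;0 0 0 0 0 0 0"

```text
time_s: 17.68
position: [0.4945, 0.2506, 0.1139]
tool_rot: [[-0.966, -0.259, -0.0], [-0.259, 0.966, -0.0], [0.0, -0.0, -1.0]]
ft_force: [0.3, -0.1, 0.7]
grip_width: 0.0855
```

Run:
```python
from h import *
go([.493,.250,.03],105)
im,m,s=grab("wrist"); t,mt,_=grab("top")
cv2.imwrite('pics/w7.png',np.vstack([im,cv2.resize(t[150:310,360:480],None,fx=1.25,fy=1.25,interpolation=2)[:, :, :].copy() if 0 else cv2.copyMakeBorder(t[150:310,360:520],0,0,0,480,0)])[:,:,::-1])
for c in ('green','pale'):
  for b in blobs(im,c,2000):
    e=cen(b); bx=cv2.boxPoints(cv2.minAreaRect(b)); P=np.array([ray(m,p,.015)[:2] for p in bx]); ed=np.diff(np.vstack([P,P[:1]]),axis=0)
    print(c,cv2.contourArea(b),e.round(1),ray(m,e,.015).round(4),np.linalg.norm(ed,axis=1).round(3),(np.degrees(np.arctan2(ed[:,1],ed[:,0]))%180).round(1))
for c in ('yellow','white'):
  for b in blobs(t,c,40,(380,150,480,310)): print(c,cen(b),ray(mt,cen(b),.075).round(4))
```

```text
t 17.68 pos [0.4945 0.2506 0.1139] w 0.0855 F [ 0.3 -0.1  0.7] shift [ 1.5 -0.2 83.9] rz -0.0 q6 -90.0
pale 12817.5 [314.3 187.9] [0.4786 0.2447 0.015 ] [0.049 0.19  0.063 0.19 ] [107.2  19.4 108.   15. ]
yellow [431.75724638 200.56666667] [ 0.5757 -0.2566  0.075 ]
yellow [442.04457364 196.04457364] [ 0.5852 -0.2785  0.075 ]
white [419.8462585  264.53741497] [ 0.4447 -0.2265  0.075 ]
```

View pics/w7.png

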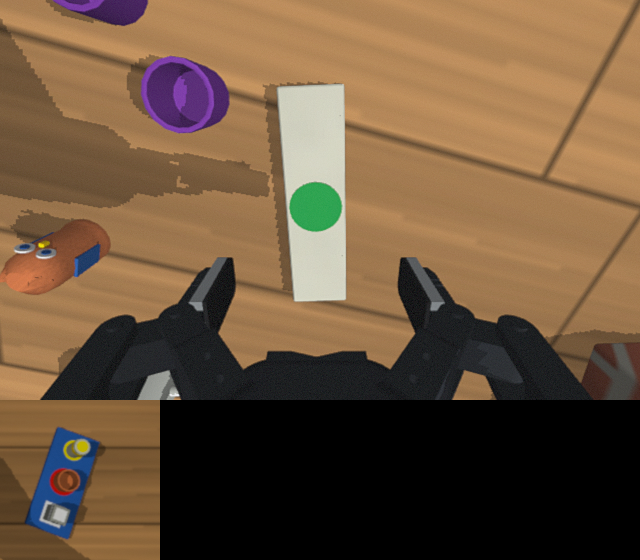

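The shelf is under the jaws with its green spot at (316,206). In the inset all three pieces stand upright on their marks. I'll refine the shelf's heading from its edge.

Run:
```python
from h import *
im,m,s=grab("wrist")
b=blobs(im,'green',500)[0]; g=ray(m,cen(b),.015); print('green',cen(b),g)
b=blobs(im,'pale',5000,(230,60,380,320))[0]; h=cv2.convexHull(b)
q=cv2.approxPolyDP(h,8,True)[:,0]; print(q.tolist())
P=np.array([ray(m,p,.015)[:2] for p in q]); ed=np.diff(np.vstack([P,P[:1]]),axis=0); print(P.round(4).tolist(),np.linalg.norm(ed,axis=1).round(3),(np.degrees(np.arctan2(ed[:,1],ed[:,0]))%180).round(1), P.mean(0))
go([g[0],g[1],.02],105)
```

```text
green [315.0972586  204.92413131] [0.49402224 0.24948554 0.015     ]
[[343, 83], [345, 297], [294, 299], [277, 86]]
[[0.3971, 0.2448], [0.5764, 0.3006], [0.591, 0.2545], [0.4115, 0.1987]] [0.188 0.048 0.188 0.048] [ 17.3 107.7  17.3 107.4] [0.49400509 0.2496699 ]
t 17.83 pos [0.495  0.2508 0.1151] w 0.0852 F [-0.1  0.7 -0. ] shift [ 1.5 -1.  95.1] rz -0.0 q6 -90.0
```

Call:
arm_command --rows "0 1.5 -1 30 0 0 -2.3;0 0 0 30 0 0 0;0 0 0 22 0 0 0;0 0 0 10 0 0 0;0 0 0 3 0 0 0" --squeeze 60

```text
time_s: 18.25
position: [0.4929, 0.2491, 0.0178]
tool_rot: [[-0.955, -0.297, -0.001], [-0.297, 0.955, -0.0], [0.001, 0.0, -1.0]]
ft_force: [-1.1, 0.6, 0.8]
grip_width: 0.0854
```

Call:
arm_command --rows "0.3 0 0 0 0 0 0;0.5 0 0 0 0 0 0;0.8 0 0 0 0 0 0;1 0 0 0 0 0 0;1 0 0 0 0 0 0"

```text
time_s: 18.67
position: [0.4937, 0.2495, 0.0202]
tool_rot: [[-0.955, -0.297, 0.003], [-0.297, 0.955, 0.001], [-0.003, -0.0, -1.0]]
ft_force: [-1.8, -0.5, 7.6]
grip_width: 0.0483
```

Call:
arm_command --rows "1 0 0 0 0 0 0;1 0 0 0 0 0 0;1 0 0 0 0 0 0"

```text
time_s: 18.92
position: [0.4937, 0.2495, 0.0202]
tool_rot: [[-0.955, -0.297, 0.003], [-0.297, 0.955, 0.001], [-0.003, -0.0, -1.0]]
ft_force: [-1.9, 0.1, 7.5]
grip_width: 0.0483
```

Call:
arm_command --rows "1 0 0 -10 0 0 0;1 0 0 -20 0 0 0;1 0 0 -40 0 0 0;1 0 0 -40 0 0 0;1 0 0 -30 0 0 0"

```text
time_s: 19.33
position: [0.4931, 0.2493, 0.1624]
tool_rot: [[-0.955, -0.297, 0.003], [-0.297, 0.955, 0.001], [-0.003, -0.0, -1.0]]
ft_force: [1.4, 0.2, -3.0]
grip_width: 0.0478
```

Call:
arm_command --rows "1 5 -18.7 0 0 0 0;1 9.9 -37.5 0 0 0 0;1 9.9 -37.5 0 0 0 0;1 9.9 -37.5 0 0 0 0;1 9.9 -37.5 0 0 0 0"

```text
time_s: 19.75
position: [0.5, 0.0733, 0.1594]
tool_rot: [[-0.955, -0.298, 0.001], [-0.298, 0.955, -0.0], [-0.001, -0.0, -1.0]]
ft_force: [0.9, 0.5, -3.6]
grip_width: 0.0481
```

Call:
arm_command --rows "1 9.9 -37.5 0 0 0 0;1 9.9 -37.5 0 0 0 0;1 9.9 -37.5 0 0 0 0;1 9.9 -37.5 0 0 0 0;1 9.9 -37.5 0 0 0 0"

```text
time_s: 20.17
position: [0.5085, -0.1207, 0.1594]
tool_rot: [[-0.955, -0.297, 0.001], [-0.297, 0.955, -0.0], [-0.001, -0.0, -1.0]]
ft_force: [1.6, 0.7, -2.0]
grip_width: 0.0484
```

Call:
arm_command --rows "1 9.9 -37.5 0 0 0 0;1 9.9 -37.5 0 0 0 0;1 9.9 -37.5 0 0 0 0;1 5 -18.7 0 0 0 0;1 0 0 0 0 0 6.3"

```text
time_s: 20.58
position: [0.5145, -0.2588, 0.159]
tool_rot: [[-0.982, -0.187, 0.001], [-0.187, 0.982, -0.002], [-0.001, -0.002, -1.0]]
ft_force: [-0.7, -0.0, -2.6]
grip_width: 0.0479
```

Call:
arm_command --rows "1 0 0 0 0 0 6.3;1 0 0 0 0 0 6.3;1 0 0 0 0 0 6.3;1 0 0 0 0 0 6.3;1 0 0 0 0 0 6.3"

```text
time_s: 21.0
position: [0.5146, -0.2543, 0.1592]
tool_rot: [[-0.935, 0.355, 0.0], [0.355, 0.935, -0.0], [-0.0, -0.0, -1.0]]
ft_force: [-0.4, 0.1, -3.0]
grip_width: 0.048
```

Call:
arm_command --rows "1 0 0 0 0 0 0;1 0 0 0 0 0 0;1 0 0 0 0 0 0"

```text
time_s: 21.25
position: [0.5148, -0.2544, 0.1588]
tool_rot: [[-0.938, 0.347, 0.0], [0.347, 0.938, -0.0], [-0.0, -0.0, -1.0]]
ft_force: [0.5, 0.4, -2.7]
grip_width: 0.0483
```

Run:
```python
from h import *
go([.5153,-.2533,.095],69.5)
im,m,s=grab("wrist"); t,mt,_=grab("top"); sc,ms,_=grab("scene")
cv2.imwrite('pics/w8.png',np.vstack([im,np.hstack([sc[100:340,100:420],t[120:360,320:640]])])[:,:,::-1])
zt=s['position'][2]-.0202+.015
for c in ('green','pale'):
  for b in blobs(im,c,800):
    q=cv2.approxPolyDP(cv2.convexHull(b),8,True)[:,0]; print(c,cv2.contourArea(b),cen(b),ray(m,cen(b),zt).round(4))
    if c=='pale':
      P=np.array([ray(m,p,zt)[:2] for p in q]); ed=np.diff(np.vstack([P,P[:1]]),axis=0); print(q.tolist(),np.linalg.norm(ed,axis=1).round(3),(np.degrees(np.arctan2(ed[:,1],ed[:,0]))%180).round(1))
```

```text
t 21.25 pos [ 0.5148 -0.2544  0.1588] w 0.0483 F [ 0.5  0.4 -2.7] shift [-0.1  1.2 63.8] rz 0.2 q6 -108.0
green 4530.5 [316.14167303 269.96648126] [ 0.5149 -0.2546  0.1536]
pale 27363.5 [316.19433763 206.67080533] [ 0.4814 -0.2421  0.1536]
[[371, 76], [358, 350], [275, 350], [259, 77]] [0.149 0.049 0.149 0.047] [160.2  69.7 159.5  70.1]
```

View pics/w8.png

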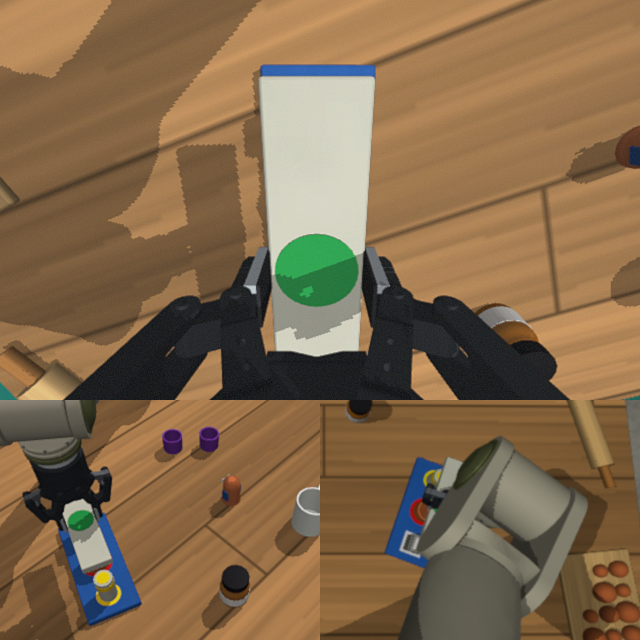

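The shelf is level in the jaws, running in line with the board, with its green spot at (316,270), which is (.515,-.2545). Lowering.

Call:
arm_command --rows "1 0 1.2 20 0 0 0;1 0 0 22 0 0 0;1 0 0 10 0 0 0;1 0 0 5 0 0 0;1 0 0 2 0 0 0"

```text
time_s: 21.82
position: [0.5152, -0.2534, 0.0989]
tool_rot: [[-0.937, 0.35, -0.001], [0.35, 0.937, 0.001], [0.001, 0.0, -1.0]]
ft_force: [0.2, 0.3, -2.6]
grip_width: 0.0484
```

Call:
arm_command --rows "1 0 0 1 0 0 0;1 0 0 1 0 0 0;1 0 0 1 0 0 0;1 0 0 1 0 0 0;1 0 0 0 0 0 0"

```text
time_s: 22.23
position: [0.5153, -0.2534, 0.0955]
tool_rot: [[-0.937, 0.35, 0.0], [0.35, 0.937, -0.0], [-0.0, -0.0, -1.0]]
ft_force: [0.4, -1.3, -2.9]
grip_width: 0.048
```

Call:
arm_command --rows "1 0 0 0.7 0 0 0;1 0 0 0.7 0 0 0;1 0 0 0 0 0 0"

```text
time_s: 22.48
position: [0.5154, -0.2534, 0.0952]
tool_rot: [[-0.937, 0.35, 0.001], [0.35, 0.937, -0.001], [-0.001, -0.001, -1.0]]
ft_force: [-3.7, 3.0, 7.0]
grip_width: 0.0484
```

Call:
arm_command --rows "0.4 0 0 0 0 0 0;0.3 0 0 0 0 0 0;0.1 0 0 0 0 0 0;0 0 0 0 0 0 0;0 0 0 -15 0 0 0" --squeeze 30

```text
time_s: 22.9
position: [0.5144, -0.2527, 0.1068]
tool_rot: [[-0.937, 0.35, -0.004], [0.35, 0.937, 0.003], [0.005, 0.001, -1.0]]
ft_force: [0.2, -0.2, 0.5]
grip_width: 0.0856
```

Call:
arm_command --rows "0 0 0 -30 0 0 0;0 0 0 -40 0 0 0;0 5.8 39 0 0 0 0;0 5.8 39 0 0 0 0;0 5.8 39 0 0 0 0"

```text
time_s: 23.32
position: [0.5401, -0.1367, 0.1795]
tool_rot: [[-0.936, 0.352, 0.001], [0.352, 0.936, -0.0], [-0.001, -0.0, -1.0]]
ft_force: [0.5, -0.7, 0.2]
grip_width: 0.0856
```

Call:
arm_command --rows "0 5.8 39 0 0 0 0;0 5.8 39 0 0 0 0;0 5.8 39 0 0 0 0;0 5.8 39 0 0 0 0;0 5.8 39 0 0 0 0"

```text
time_s: 23.73
position: [0.5812, 0.0571, 0.179]
tool_rot: [[-0.937, 0.35, 0.0], [0.35, 0.937, -0.0], [-0.0, 0.0, -1.0]]
ft_force: [0.5, -0.7, -0.3]
grip_width: 0.0855
```

Call:
arm_command --rows "0 0 0 20 0 0 0;0 0 0 10 0 0 0;0 0 0 0 0 0 0;0 0 0 0 0 0 0"

```text
time_s: 24.07
position: [0.5809, 0.0541, 0.1486]
tool_rot: [[-0.936, 0.352, -0.001], [0.352, 0.936, -0.0], [0.001, -0.001, -1.0]]
ft_force: [0.5, -0.6, -0.4]
grip_width: 0.0854
```

Run:
```python
from h import *
go([.581,.0555,.032],69.5)
im,m,s=grab("wrist"); t,mt,_=grab("top")
cv2.imwrite('pics/w9.png',np.vstack([im,cv2.copyMakeBorder(cv2.resize(t[160:300,370:490],None,fx=1.6,fy=1.6),0,0,0,640-192,cv2.BORDER_CONSTANT)])[:,:,::-1])
for b in blobs(im,'terra',500): e=cen(b); print(cv2.contourArea(b),cv2.boundingRect(b),e,ray(m,e,.035).round(4))
for b in blobs(t,'terra',30,(270,180,300,230)): e=cen(b); print(cv2.boundingRect(b),e,ray(mt,e,.045).round(4))
for b in blobs(t,'green',80): e=cen(b); print('green',e,ray(mt,e,.09).round(4))
for b in blobs(t,'pale',400,(370,150,490,310)): print('shelf',ray(mt,cen(b),.09).round(4),cv2.minAreaRect(b))
```

```text
t 24.07 pos [0.5809 0.0541 0.1486] w 0.0854 F [ 0.5 -0.6 -0.4] shift [  0.3   1.4 116.6] rz -0.1 q6 -76.0
1510.5 (299, 175, 43, 59) [319.62667686 204.33155035] [0.5844 0.0558 0.035 ]
green [433.54761905 229.40692641] [ 0.5149 -0.2528  0.09  ]
shelf [ 0.4637 -0.2261  0.09  ] ((420.75006103515625, 253.75001525878906), (31.622774124145508, 45.85302734375), 18.43494987487793)
shelf [ 0.5638 -0.2719  0.09  ] ((441.6336364746094, 205.54678344726562), (23.54926300048828, 40.161170959472656), 19.29004669189453)
```

View pics/w9.png

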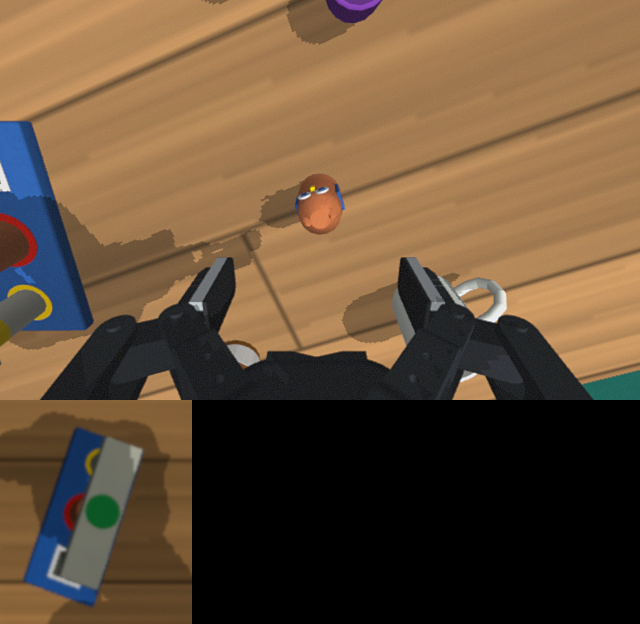

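The shelf is released at (.515,-.253), in line with the board. The owl is upright at (320,205) with its wings roughly along the jaw line. I'll compute its axis and heading.

Run:
```python
from h import *
im,m,s=grab("wrist"); hsv=cv2.cvtColor(im,cv2.COLOR_RGB2HSV)
k=cv2.inRange(hsv,(0,0,130),(180,70,255)); k[:170]=0;k[215:]=0;k[:,:292]=0;k[:,350:]=0
w=cv2.inRange(hsv,(105,120,30),(125,255,255)); w[:165]=0;w[235:]=0;w[:,:285]=0;w[:,355:]=0
for nm,kk,z in (('eye',k,.055),('wing',w,.03)):
  for b in cv2.findContours(kk,0,1)[0]:
    if cv2.contourArea(b)>4: print(nm,cv2.contourArea(b),cen(b).round(1),ray(m,cen(b),z).round(4))
print('foot front',ray(m,(320,175),0),'head back',ray(m,(320,234),.055))
go([.583,.0555,.032],80)
```

```text
eye 25.5 [304.7 195.3] [0.5671 0.0492 0.055 ]
eye 26.0 [322.3 189.4] [0.5674 0.0642 0.055 ]
wing 9.5 [296.2 202.3] [0.5779 0.0357 0.03  ]
wing 26.5 [339.2 195. ] [0.5851 0.0745 0.03  ]
foot front [0.56898319 0.06243391 0.        ] head back [0.60386096 0.04874126 0.055     ]
t 24.22 pos [0.5815 0.054  0.1497] w 0.0854 F [0.5 0.1 0.7] shift [ -0.8   1.9 117.7] rz -10.6 q6 -76.0
```

Call:
arm_command --rows "0 0 0 0 0 0 -5.8;0 0 0 0 0 0 -5.8;0 0 0 0 0 0 -5.8;0 -0.6 2 30 0 0 0;0 0 0 30 0 0 0"

```text
time_s: 24.63
position: [0.5832, 0.0564, 0.0904]
tool_rot: [[-0.998, 0.055, 0.006], [0.055, 0.998, -0.001], [-0.006, -0.0, -1.0]]
ft_force: [-0.5, -0.2, -0.5]
grip_width: 0.0854
```

Call:
arm_command --rows "0 0 0 30 0 0 0;0 0 0 18 0 0 0;0 0 0 8 0 0 0;0 0 0 0 0 0 0;0.4 0 0 0 0 0 0"

```text
time_s: 25.05
position: [0.5825, 0.0566, 0.034]
tool_rot: [[-0.998, 0.055, 0.002], [0.055, 0.998, -0.0], [-0.002, -0.0, -1.0]]
ft_force: [-0.2, -0.5, -0.4]
grip_width: 0.0756
```

Call:
arm_command --rows "0.6 0 0 0 0 0 0;0.8 0 0 0 0 0 0;1 0 0 0 0 0 0;1 0 0 0 0 0 0;1 0 0 0 0 0 0"

```text
time_s: 25.47
position: [0.5824, 0.057, 0.0342]
tool_rot: [[-0.999, 0.054, 0.002], [0.054, 0.999, -0.0], [-0.002, -0.0, -1.0]]
ft_force: [-1.2, -0.3, 6.2]
grip_width: 0.0369
```

Call:
arm_command --rows "1 0 0 0 0 0 0;1 0 0 0 0 0 0;1 0 0 0 0 0 0"

```text
time_s: 25.72
position: [0.5824, 0.057, 0.0343]
tool_rot: [[-0.999, 0.054, 0.002], [0.054, 0.999, -0.0], [-0.002, -0.0, -1.0]]
ft_force: [-0.9, 0.3, 5.5]
grip_width: 0.0374
```

Call:
arm_command --rows "1 0 0 -15 0 0 0;1 0 0 -40 0 0 0;1 0 0 -40 0 0 0;1 0 0 -40 0 0 0;1 0 0 -25 0 0 0"

```text
time_s: 26.13
position: [0.5824, 0.0571, 0.1977]
tool_rot: [[-0.999, 0.054, 0.006], [0.054, 0.999, -0.001], [-0.006, -0.0, -1.0]]
ft_force: [0.2, 0.2, -0.7]
grip_width: 0.0373
```

Call:
arm_command --rows "1 5.6 -34.9 0 0 0 0;1 5.6 -34.9 0 0 0 0;1 5.6 -34.9 0 0 0 0;1 5.6 -34.9 0 0 0 0;1 5.6 -34.9 0 0 0 0"

```text
time_s: 26.55
position: [0.5437, -0.117, 0.1935]
tool_rot: [[-0.999, 0.054, 0.001], [0.054, 0.999, -0.0], [-0.001, -0.0, -1.0]]
ft_force: [1.1, -1.0, -0.9]
grip_width: 0.0372
```

Call:
arm_command --rows "1 5.6 -34.9 0 0 0 0;1 5.6 -34.9 0 0 0 0;1 5.6 -34.9 0 0 0 0;1 5.6 -34.9 0 0 0 0;1 0 0 0 0 0 0"

```text
time_s: 26.97
position: [0.5131, -0.2593, 0.1931]
tool_rot: [[-0.998, 0.059, 0.0], [0.059, 0.998, -0.002], [-0.0, -0.002, -1.0]]
ft_force: [-1.2, -0.1, 0.2]
grip_width: 0.0371
```

Call:
arm_command --rows "1 0 0 15 0 0 0;1 0 0 0 0 0 0;1 0 0 0 0 0 0"

```text
time_s: 27.22
position: [0.5142, -0.2534, 0.1778]
tool_rot: [[-0.999, 0.054, -0.001], [0.054, 0.999, 0.001], [0.001, 0.001, -1.0]]
ft_force: [0.0, -0.5, -0.1]
grip_width: 0.0376
```

Run:
```python
from h import *
go([.515,-.2535,.1245])
im,m,s=grab("wrist"); sc,ms,_=grab("scene")
cv2.imwrite('pics/w10.png',np.vstack([im,cv2.copyMakeBorder(sc[130:330,80:400],0,0,0,320,cv2.BORDER_CONSTANT)])[:,:,::-1])
for b in blobs(im,'green',300): e=cen(b); print('green',cv2.contourArea(b),cv2.boundingRect(b),e,ray(m,e,.09).round(4))
```

```text
t 27.22 pos [ 0.5142 -0.2534  0.1778] w 0.0376 F [ 0.  -0.5 -0.1] shift [-0.8 -0.1 53.3] rz 0 q6 -125.0
green 1343.0 (289, 189, 54, 38) [315.57068702 209.19918575] [ 0.5117 -0.2538  0.09  ]
```

View pics/w10.png

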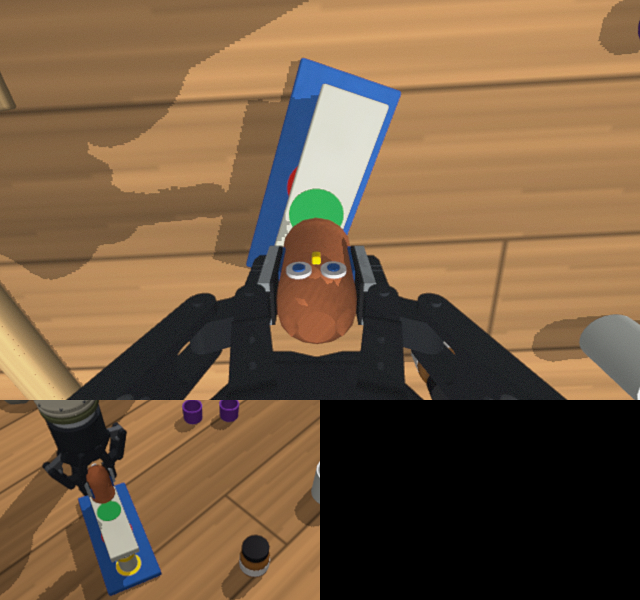

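The owl is upright between the jaws and centred over the green spot at (316,209). Lowering slowly.

Call:
arm_command --rows "1 -0.6 0 20 0 0 0;1 0 0 17 0 0 0;1 0 0 7 0 0 0;1 0 0 3 0 0 0;1 0 0 1 0 0 0"

```text
time_s: 27.73
position: [0.5153, -0.2537, 0.1303]
tool_rot: [[-0.999, 0.054, 0.0], [0.054, 0.999, -0.0], [-0.0, -0.0, -1.0]]
ft_force: [0.1, 0.3, -0.4]
grip_width: 0.037
```

Call:
arm_command --rows "1 0 0 1 0 0 0;1 0 0 1 0 0 0;1 0 0 1 0 0 0;1 0 0 1 0 0 0;1 0 0 0 0 0 0"

```text
time_s: 28.15
position: [0.5151, -0.2539, 0.126]
tool_rot: [[-0.999, 0.054, 0.0], [0.054, 0.999, -0.0], [-0.0, -0.0, -1.0]]
ft_force: [-0.2, -0.9, -0.4]
grip_width: 0.037
```

Call:
arm_command --rows "1 0 0 0.8 0 0 0;1 0 0 0.7 0 0 0;1 0 0 0 0 0 0"

```text
time_s: 28.4
position: [0.5151, -0.2538, 0.1243]
tool_rot: [[-0.999, 0.054, -0.0], [0.054, 0.999, 0.0], [0.0, 0.0, -1.0]]
ft_force: [-0.3, -0.7, -0.9]
grip_width: 0.0372
```

Call:
arm_command --rows "1 0 0 0.4 0 0 0;1 0 0 0 0 0 0"

```text
time_s: 28.57
position: [0.5151, -0.2539, 0.1243]
tool_rot: [[-0.999, 0.054, 0.0], [0.054, 0.999, -0.0], [-0.0, -0.0, -1.0]]
ft_force: [-0.6, -0.4, 1.9]
grip_width: 0.0374
```

Contact (1.9 N). Releasing and rising straight up, then looking.

Call:
arm_command --rows "0.5 0 0 0 0 0 0;0.3 0 0 0 0 0 0;0.1 0 0 0 0 0 0;0 0 0 0 0 0 0;0 0 0 0 0 0 0"

```text
time_s: 28.98
position: [0.5151, -0.2539, 0.124]
tool_rot: [[-0.999, 0.054, -0.0], [0.054, 0.999, 0.0], [0.0, 0.0, -1.0]]
ft_force: [-0.4, 0.1, -0.5]
grip_width: 0.0852
```

Call:
arm_command --rows "0 0 0 -15 0 0 0;0 0 0 -30 0 0 0;0 0 0 -40 0 0 0;0 0 0 -30 0 0 0;0 30 0 0 0 0 0"

```text
time_s: 29.4
position: [0.4893, -0.254, 0.2452]
tool_rot: [[-0.999, 0.052, 0.011], [0.052, 0.999, -0.008], [-0.012, -0.008, -1.0]]
ft_force: [-0.4, -0.2, -0.2]
grip_width: 0.0855
```

Call:
arm_command --rows "0 30 20 0 0 0 0;0 30 30 0 0 0 0;0 0 30 0 0 0 0;0 0 30 0 0 0 0;0 0 0 0 0 0 0"

```text
time_s: 29.82
position: [0.4309, -0.1358, 0.2395]
tool_rot: [[-0.999, 0.052, 0.0], [0.052, 0.999, 0.001], [-0.0, 0.001, -1.0]]
ft_force: [0.0, 0.3, 1.2]
grip_width: 0.0858
```

Run:
```python
from h import *
go([.515,-.2535,.1245])
t,mt,_=grab("top"); sc,ms,_=grab("scene")
cv2.imwrite('pics/f.png',np.hstack([cv2.resize(sc[190:340,130:280],(400,400),interpolation=2),cv2.resize(t[160:310,360:510],(400,400),interpolation=2)])[:,:,::-1])
for b in blobs(t,'terra',40,(390,170,480,290)): e=cen(b); print(cv2.boundingRect(b),e,'owl@z.13',ray(mt,e,.13).round(4))
for b in blobs(t,'green',20): e=cen(b); print('green',cv2.boundingRect(b),ray(mt,e,.09).round(4))
for b in blobs(t,'pale',300,(370,150,490,310)): print('shelf',ray(mt,cen(b),.09).round(4),cv2.minAreaRect(b))
```

```text
t 29.82 pos [ 0.4309 -0.1358  0.2395] w 0.0858 F [0.  0.3 1.2] shift [ -90.  -113.3  114.9] rz 0 q6 -120.0
(431, 219, 22, 17) [442.21353197 226.39913097] owl@z.13 [ 0.518  -0.2568  0.13  ]
shelf [ 0.4056 -0.2805  0.09  ] ((451.0, 277.5), (76.0, 63.0), -0.0)
shelf [ 0.4278 -0.1954  0.09  ] ((406.4550476074219, 274.9081115722656), (19.401094436645508, 87.99443054199219), 28.393020629882812)
shelf [ 0.569  -0.2705  0.09  ] ((440.9500427246094, 205.15000915527344), (24.66576385498047, 40.79337692260742), 18.434947967529297)
```

View pics/f.png

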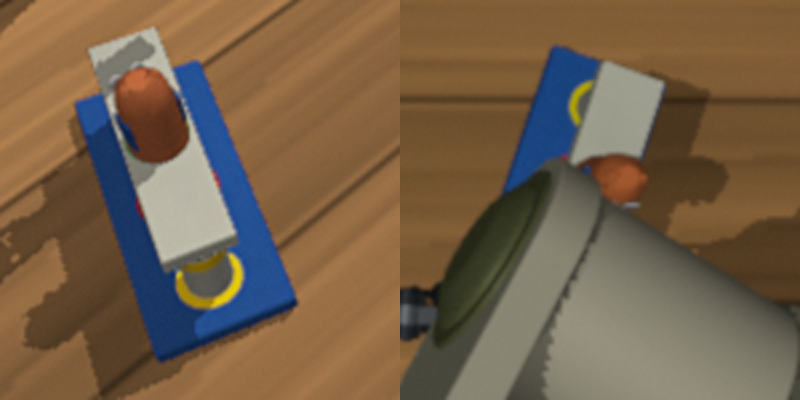

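```bash
python3 -c "
from rig import env; print(env.close_job())"
```

```text
the job is handed in; nothing more can be done
None
```

I built the kiln load on the board in the required order: cup, round prop, square prop, shelf, then owl. I handed it in at about 30 s of robot time. Handing in gives no verdict, so what follows rests on my own measurements.

| Piece | Last reading (x, y) | Target (x, y) |
|---|---|---|
| Cup | about (.515, -.253) | (.515, -.253), red spot |
| Round prop | (.585, -.279) | (.586, -.280), yellow mark |
| Square prop | (.445, -.227) | (.445, -.227), white mark |
| Shelf (green spot) | (.515, -.253), heading within about 1° of the board's line | (.515, -.253), board's middle |
| Owl | about (.518, -.257) | (.515, -.253), green spot |

- **Set-down:** the largest wrist force I read while setting anything down was about 7 N. The jar, mug and purple cups were not touched.
- **Owl reading:** in the final top view the arm partly hid the owl and green spot, so the last owl reading is rough, about 4 mm off but inside the 12 mm allowed. The side view showed it upright over the shelf's centre, and I let go of it at (.515, -.254).
- **Cup reading:** the plain colour-mask centre in the top view gave the cup about 6 mm off centre. The mask also takes in the cup's side wall, and the closer wrist view agreed with the release point.
- **Not re-measured:** once the shelf was on, I did not measure the cup and props again.

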